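# Nudge the carrier plate onto its locating pins

## Robot

A 7-joint arm with a two-finger parallel gripper is mounted at the origin on a cart in front of the work surface, level with it; the furniture and walls round the work are solid. World frame = base frame: x ahead of the robot, y to its left, z up, the work surface at z = 0. Lengths are in m, angles in rad, forces in N, time in s.
With the tool pointing down it reaches from about 0.4 to 0.85 m from the base axis. Payload 4.4 kg.
Tool frame: the origin (TCP) lies at the very end of the fingers, on their centre line; the grasp point (between the pads) lies 19 mm behind it; z points along the fingers, y is the direction in which the jaws open and shut (so a half turn about z gives the same grasp; the last joint's range is limited). The gripper opens to 94 mm and grips with 3 to 60 N. Pads are 16 mm wide; open, the fingers measure 119 mm over their backs; the gripper's body (75 mm by 177 mm) begins 78 mm behind the grasp point.
Start: joints at [1.084, 0.628, 0.038, 1.517, -0.027, 0.996, -0.02], TCP at [0.266, -0.593, 0.205] pointing down, gripper open.
Joint ranges: [-3.06, 3.06], [-0.37, 2.12], [-1.25, 1.32], [0.18, 2.47], [-1.1, 4.24], [0.23, 1.98], [-2.94, 2.94]. Speed limits (rad/s): [2.57, 2.57, 3.14, 3.14, 3.14, 3.14, 3.14].

## Interface

Orientations are given as a unit quaternion [x, y, z, w].
In Python, from rig import get_state, imaging, env gives the robot as it stands.
- The arm moves only by the tool arm_command, never from a script. Its argument "rows" is a list of rows, each a list of 3 entries, a list of its own where there are three numbers: the opening, from 0 (shut) to 1 (fully open), then the shift along the tool's x, y, z in m, then the turn about the tool's z in degrees. A call has 1 to 20 rows; each row shifts and turns the commanded pose from where the row before left it, along the tool's axes as they then stand; what a row does not reach is not made up. A row lasts 1/10 s, in which the tool goes at most 50 mm and 8.59 degrees, less where a joint would pass 70% of its speed; a pose out of reach is approached as far as the arm can. A call is refused whole if a number of a shift passes 0.05 or a number of a turn 8.59, either way. A call with a gripper value outside its range is refused whole. The fingers move at their own pace and stop on an object; "newtons" is the grip in N (left out, the last holds). Time passes only in rows, so rows that do not move let the fingers close. It gives the time, the measured TCP pose, the force and the opening at its end, in the units of the state.
- get_state(): the state, without advancing time (a new reading comes with each control period).
- imaging.grab_frame(name): name is "scene" or "top"; returns (picture, depth): 384x512x3 uint8, red, green, blue; 384x512 float32, m along the optical axis (not along the pixel's ray), 0 where there is no reading.
- imaging.camera_info(name): a dict with "fovy" (degrees; the focal length in pixels is half the picture's height over the tangent of half this angle, whatever the lens; pixels are square), "cx", "cy" (the principal point, pixels), "T" (4x4, takes a point from camera to world coordinates). Camera axes: x right, y down, z forward; pixel columns grow to the right and rows downward; lengths in m; the calibration is good to about 2 mm. A picture is of the moment at which its call begins. camera_info takes no time and is no camera call.
- env.finish_job(): hands the job in, once; it reports no verdict.
The state is a dict: "time": time; "joint_pos": joint angles; "joint_velocities": joint speeds; "effort": joint torques, N m; "position": TCP position; "tcp_rot": TCP orientation; "ft_force": force on the tool from outside, world axes, zero at the start; "wrist_torque": the same for the moment, N m; "grip_width": finger opening in m.
Only numpy, scipy, OpenCV 4.12 (cv2) and the standard library are available. Lean on these libraries where they do the work, as an engineer would, in place of code of your own. Each camera call takes 0.05 s, during which the arm holds its last target.

## Task

The flat aluminium carrier plate lies askew in its docking fixture, on the side ledge and on top of the two locating pins instead of over them. With the fingertips only, push it sideways (the fence along the fixture's far side will square it) until both its holes drop over the two pins and it lies flat, fully down on the fixture's deck. Slide it, never lift or carry it; leave the other things on the bench alone, and take the hand clear at the end.

Things in the scene. Friction and masses are not known exactly. Their poses are not given: they have to be found in the camera images.
- dock: Dark steel docking fixture, fixed. Origin on the bench under the middle of the seat; x away from the robot, y left, z up. Deck top at z = 20 mm, x -45..+76, y -85..+140. Near (-x) and right (-y) sides are open. Seated, the carrier's frame matches this one in x, y and yaw, its underside at z = 20 mm, with about 2.5 mm play.
- carrier: Loose aluminium plate, 110 (x) x 150 (y) x 8 mm, about 0.3 kg; axes as the dock's, origin at the centre of its underside. It slides by dry friction (5 to 15 N). At the start it lies level at z = 30 mm, 20 to 38 mm left of its seat, 12 to 20 mm short of it toward the robot, up to 0.1 rad askew, its near edge overhanging the deck.
- pin_near (a point): centre of the top of the upright steel pin nearer the robot: 12 mm thick, tapered end, at x -22, y -20, top z 30 mm in the dock's frame
- pin_far (a point): centre of the top of the pin farther from the robot, same size, at x +22, y -20, top z 30 mm in the dock's frame
- hole_near (a point): centre of the carrier's 17 mm through hole nearer the robot, at its upper face (x -22, y -20, z 8 mm in the carrier's frame)
- hole_far (a point): centre of the carrier's 17 mm through hole farther from the robot, at its upper face (x +22, y -20, z 8 mm in the carrier's frame)
- lip_near (a point): middle of the outer face of the lip along the carrier's whole near edge (carrier x -55, z 16 mm). Lips are 6 mm thick, tops 24.5 mm above the underside; far and right edges have none. Pushing here moves the carrier to the fence
- lip_left (a point): middle of the outer face of the lip along the carrier's whole left edge (carrier y +75, z 16 mm); pushing here moves the carrier right, off the ledge
- fence (a point): point on the fence's face: an upright wall along the dock's whole far side, face at dock x = +56 mm, top at z = 42 mm. With the carrier flush against it the carrier lies at dock x = +1 mm, within the play of the holes
- ledge (a point): middle of the top of the raised loading ledge at the dock's left end: top at z = 30 mm (as high as the pins), from dock y = +78.5 to +140 mm
- tube_rack: microtube rack, 110 x 73 x 49 mm, standing to the right; bystander, origin at the centre of its underside
- dish: round petri dish, 91 mm across, 14 mm high; bystander, origin at the centre of its underside
- timer: small bench timer, 66 x 66 x 18 mm; bystander, origin at the centre of its underside
- pen: marker pen lying on the bench, 143 mm long, 14 mm high; bystander, origin at the middle of its underside
Things that resemble listed ones, but are neither listed nor needed, are in the scene too. Of the things that look like the carrier, the larger one is meant.

How it is judged:
At the end, for the whole second after the job is handed in: Both holes are over their pins (each within 4.5 mm of centre, carrier within 4 mm of its seat), the carrier's underside is less than 1.5 mm above the deck, level within 0.025 rad and at rest (x of carrier in the frame of dock between -0.004 and 0.004 m and y of carrier in the frame of dock between -0.004 and 0.004 m and z of carrier in the frame of dock below 0.0215 m and horizontal distance between hole_near and pin_near below 0.0045 m and horizontal distance between hole_far and pin_far below 0.0045 m and angle between carrier's own z axis and vertical below 0.025 rad and linear speed of carrier below 0.01 m/s); the robot touches nothing.
It fails at once if the carrier is lifted (more than 8 mm above ledge height) or stood on edge (z of carrier in the frame of dock above 0.038 m or angle between carrier's own z axis and vertical above 0.4 rad).
It fails at once if the tube rack is disturbed (moved more than 20 mm) (distance of tube_rack from where it was at the start of the episode above 0.02 m).
It fails at once if the petri dish is disturbed (moved more than 20 mm) (distance of dish from where it was at the start of the episode above 0.02 m).
It fails at once if the timer is disturbed (moved more than 20 mm) (distance of timer from where it was at the start of the episode above 0.02 m).
It fails at once if the marker pen is disturbed (moved more than 20 mm) (distance of pen from where it was at the start of the episode above 0.02 m).
It also fails if it takes over 56 s, if anything falls off the work surface, if the arm or the gripper's body presses on something with over 40 N, if the wrist force passes 120 N, or if a joint passes its speed limit or range.

## Working session

There is one attempt and no reset: what is moved stays moved. The work goes in short steps, Python scripts to look and compute and a tool call to move; the robot and the scene stay as the last step left them, time stands still between calls to the robot, and variables do not carry over. Pictures are saved under pics/ and viewed, and the job is handed in when it is done.

Besides the shell and the picture viewer there is one more tool, called after "Request:" in YAML: its name, and indented under it one key for each argument. arm_command: Moves the arm, as the interface text tells. Its arguments: {"type":"object","properties":{"rows":{"type":"array"},"newtons":{"type":"number"}},"required":["rows"]}

```bash
mkdir -p pics
cat > h.py <<'E'
import numpy as np,cv2
from rig import get_state, imaging, env
def grab(n,tag):
    p,d=imaging.grab_frame(n); cv2.imwrite(f'pics/{tag}.png',p[:,:,::-1]); np.savez(f'{tag}.npz',p=p,d=d); return p,d
def cloud(n,d):
    c=imaging.camera_info(n); f=d.shape[0]/2/np.tan(np.radians(c['fovy'])/2)
    v,u=np.mgrid[:d.shape[0],:d.shape[1]]
    P=np.stack([(u-c['cx'])/f*d,(v-c['cy'])/f*d,d],-1)
    T=np.array(c['T']); W=P@T[:3,:3].T+T[:3,3]; W[d==0]=np.nan
    return W
E
python3 - <<'E'
from h import *
for n in('scene','top'):
    grab(n,n+'0'); print(imaging.camera_info(n))
print(get_state())
E
```

```text
{'fovy': 49.71390064330538, 'cx': 253.52986600109486, 'cy': 194.55752117048235, 'T': array([[-0.91543706, -0.27657868,  0.29236829,  0.18025707],
       [-0.40244106,  0.62181376, -0.67185477,  0.72183598],
       [ 0.00402208, -0.73270177, -0.68053798,  0.80208317],
       [ 0.        ,  0.        ,  0.        ,  1.        ]])}
{'fovy': 50.719826448467934, 'cx': 257.5253829122368, 'cy': 190.74176697028918, 'T': array([[ 0.02680491, -0.99547829,  0.09112882,  0.39397934],
       [-0.99948226, -0.02506612,  0.02017202, -0.02025024],
       [-0.01779657, -0.09162235, -0.99563479,  1.39104873],
       [ 0.        ,  0.        ,  0.        ,  1.        ]])}
{'time': 0.1, 'joint_pos': array([ 1.08419738,  0.62924924,  0.03846469,  1.51819602, -0.02697211,
        0.99627578, -0.01999285]), 'joint_velocities': array([ 0.00018456, -0.00061521, -0.00042987, -0.00176764, -0.0009932 ,
        0.00126093, -0.00259862]), 'effort': array([ 1.18473476e-03, -5.50789869e+01,  1.14686720e+00, -1.87116963e+01,
       -5.21735020e-02,  1.92746316e-02,  6.37064682e-05]), 'position': array([ 0.26530322, -0.59278687,  0.2046723 ]), 'tcp_rot': array([ 9.77946429e-01,  2.08854338e-01, -1.92049908e-04, -7.81749803e-04]), 'ft_force': array([ 0.31166346, -0.36031308,  0.19444293]), 'wrist_torque': array([-0.01151739,  0.06509136, -0.01264532]), 'grip_width': 0.09383366487836807}
```

View pics/scene0.png

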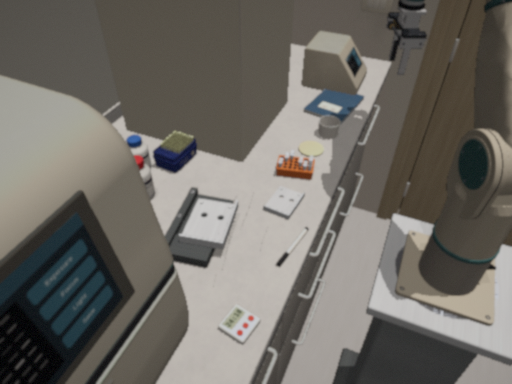

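View pics/top0.png

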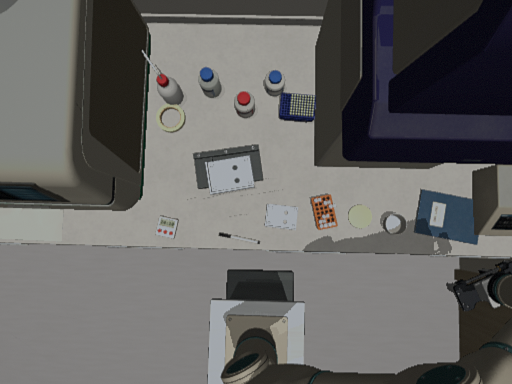

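The top view shows two carrier-like plates: one in the dark fixture at about (230,175), and a smaller one on the bare bench at about (281,216). The one in the fixture is larger and lies on the dock, so it fits the description. I'll confirm that in an enlarged crop.

Run:
```python
from h import *
z=np.load('top0.npz');p,d=z['p'],z['d']
W=cloud('top',d)
c=p[135:235,180:310]; cv2.imwrite('pics/crop0.png',cv2.resize(c[:,:,::-1],None,fx=6,fy=6,interpolation=cv2.INTER_CUBIC))
h=W[135:235,180:310,2]
img=np.clip((h+0.01)/0.08*255,0,255).astype(np.uint8)
cv2.imwrite('pics/crop0h.png',cv2.resize(cv2.applyColorMap(img,cv2.COLORMAP_JET),None,fx=6,fy=6,interpolation=cv2.INTER_NEAREST))
for r in range(140,205,4): print(r,' '.join('%3.0f'%(1000*W[r,c,2]) for c in range(188,270,4)))
for a,b in [(175,230),(216,281),(155,228)]: print(a,b,W[a,b])
```

```text
140   0  -4   3  -2  -1 -11  -1  -3   4   3  -3   7  -4   3  -4  -1   1  -2   0  -3   1
144  -0  -4  -2   6  -7   3  -1  -3  -1  -1   4   0  -1   0   2  -2  -3  42  -2  -5  -0
148  -0   0  -3   1   2  -3  -4   1  -0   3  40  39  44  44  40  42  42  40  -5  -7  -3
152   3   1  41  42  48  42  43  44  35  40  43  42  39  33  25  15  27  21   5   1   1
156  -0  -3  38  47  42  39  31  22  19  25  20  20  17  19  39  41  18  19  -7  -4   0
160  -2  -1  28  30  30  34  18  14  34  41  37  44  40  35  37  35  19  21  21   1   1
164  -2  -3  28  27  31  40  36  40  42  40  38  41  34  33  34  40  18  18  22   1   2
168   0  -2  28  32  30  35  35  37  41  37  40  37  19  36  42  34  22  21  16   4   1
172  -4   5  29  26  31  55  38  38  33  43  38  38  40  31  36  35  14  18  19  -2   5
176  -3   1  31  31  26  57  43  39  35  37  39  40  34  39  35  38  40  18  17   1   3
180  -1  -0   2  31  23  55  41  39  34  38  39  38  17  42  39  41  36  18  -1  -5  -0
184   1  -2  -3  30  30  31  39  37  43  44  36  40  42  38  41  36  37  -4  -3  -4  -1
188  -4  -0  -1  20  -2  -4  39  40  39  36  38  33  51  55  49   3  -8  -3  -1   7  -3
192  -1   1   1   0  11  -0  51  54  53  -3   2  -1   1  -2   2   1  -2  -5   1  -3  -3
196   5   2  -6   4   1   1   4   1   0  -1  -1  -1   2   5  -1   2  -2  -3   3   4   1
200  -2  -4  -5  -4  -3  -5   4  -1  -6  -5   1   3   0   3   3  -2   7  -3   4   5  -2
204  -2   2  -2   1   0  -2  -2   1  -3  -3  -3  -1  -1  -3  -5   4  -7  -0  -0  -4   7
175 230 [0.56822587 0.10099586 0.04210282]
216 281 [ 0.43650807 -0.07486678 -0.00159533]
155 228 [0.64100993 0.11265534 0.01465467]<stdin>:6: RuntimeWarning: invalid value encountered in cast
```

View pics/crop0.png

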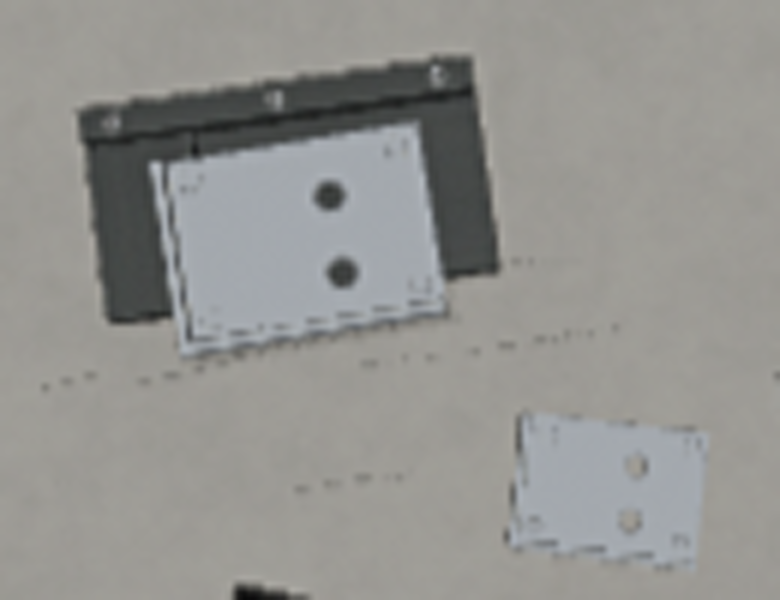

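View pics/crop0h.png

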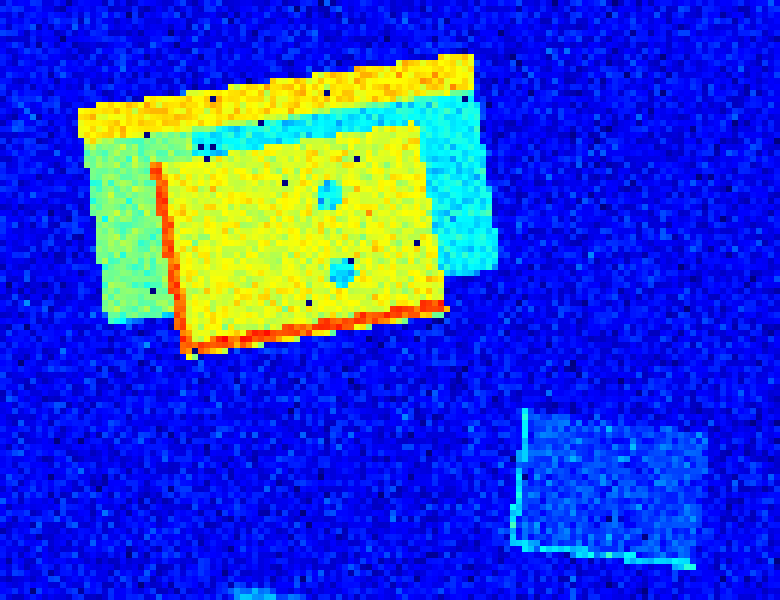

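The crop confirms it. The plate in the fixture (crop 150–445, 125–350) is the carrier, with both lips visible in red in the height map. The one at crop (610,490) is a smaller decoy. Next I'll fit the dock and carrier poses by height and brightness.

```bash
cat > fit.py <<'E'
from h import *
from scipy.optimize import minimize
from scipy.special import expit
def loc(xy,q):
    c,s=np.cos(q[2]),np.sin(q[2]); dx,dy=xy[...,0]-q[0],xy[...,1]-q[1]
    return c*dx+s*dy,-s*dx+c*dy
S=0.0009
def box(x,y,a,b,c,e): return expit((x-a)/S)*expit((b-x)/S)*expit((y-c)/S)*expit((e-y)/S)
def model(W,d,k,zc):
    # each layer evaluated; measured xy used, heights/brightness compared
    h=np.zeros(W.shape[:2]); g=np.full(W.shape[:2],G['bench'])
    def put(m,z,b):
        nonlocal h,g
        h=h*(1-m)+z*m; g=g*(1-m)+b*m
    x,y=loc(W,d)
    put(box(x,y,-.045,.076,-.085,.140),.020,G['dark'])
    put(box(x,y,-.045,.056,.0785,.140),.030,G['dark'])
    put(box(x,y,.056,.076,-.085,.140),.042,G['dark'])
    x,y=loc(W,k)
    m=box(x,y,-.055,.055,-.075,.075)
    hol=np.zeros_like(m)
    for hx in(-.022,.022): hol+=expit((.0085-np.hypot(x-hx,y+.020))/S)
    put(m*(1-hol),zc+.008,G['light'])
    put(m*(1-box(x,y,-.049,.056,-.076,.069)),zc+.0245,G['light'])
    return h,g
G={}
def fit(tag,cam='top',d0=(.594,.098,.1),k0=(.57,.11,.15),zc=.03,fixd=None,lim=((.46,.72),(-.06,.28)),zoff=0):
    z=np.load(tag+'.npz');p,d=z['p'],z['d']; W=cloud(cam,d); 
    g=p.mean(2).astype(float)
    ok=np.isfinite(W[...,2])&(W[...,0]>lim[0][0])&(W[...,0]<lim[0][1])&(W[...,1]>lim[1][0])&(W[...,1]<lim[1][1])&(W[...,2]>-.02)&(W[...,2]<.075)
    Wk=W[ok][None]; gk=g[ok][None]
    bench=abs(Wk[...,2])<.008
    G['bench']=np.median(gk[bench]); pl=(Wk[...,2]>.034)&(gk>110); G['light']=np.median(gk[(Wk[...,2]>.02)&(gk>100)]); G['dark']=np.median(gk[(Wk[...,2]>.012)&(gk<100)])
    def cost(v):
        dd,kk=(v[:3],v[3:]) if fixd is None else (fixd,v)
        h,gg=model(Wk,dd,kk,zc)
        e1=((Wk[...,2]-h)/.004)**2; e2=((gk-gg)/20)**2
        return np.mean(np.minimum(e1,6)+np.minimum(e2,6))
    v=np.r_[d0,k0] if fixd is None else np.array(k0)
    for st in(.01,.004,.002):
        r=minimize(cost,v,method='Nelder-Mead',options=dict(initial_simplex=np.vstack([v]+[v+st*np.eye(len(v))[i]*(4 if i%3==2 else 1) for i in range(len(v))]),maxiter=2500,xatol=1e-5,fatol=1e-6)); v=r.x
    dd,kk=(v[:3],v[3:]) if fixd is None else (np.array(fixd),v)
    x,y=loc(kk[None,:2],dd)
    print('cost',r.fun,G,'\n dock',dd.round(4),'carrier',kk.round(4),'rel mm',(x*1e3).round(1),(y*1e3).round(1),'yaw',round(kk[2]-dd[2],4))
    return dd,kk
E
python3 - <<'E'
from fit import *
from h import *
fit('top0')
fit('scene0','scene')
W=cloud('top',np.load('top0.npz')['d'])
for r,c in [(238,240),(226,167),(107,297),(210,322),(117,170)]: print(r,c,W[r,c])
E
```

```text
cost 0.9724472337183375 {'bench': np.float64(153.33333333333334), 'light': np.float64(168.66666666666666), 'dark': np.float64(70.0)} 
 dock [0.5902 0.0814 0.168 ] carrier [0.5713 0.1033 0.1935] rel mm [-15.] [24.8] yaw 0.0255
cost 1.7100708802030888 {'bench': np.float64(183.66666666666666), 'light': np.float64(196.0), 'dark': np.float64(83.0)} 
 dock [0.5891 0.083  0.168 ] carrier [0.5704 0.1017 0.1922] rel mm [-15.3] [21.5] yaw 0.0242
238 240 [0.35815808 0.06255731 0.01447905]
226 167 [0.39189735 0.31307429 0.01046493]
107 297 [ 0.80691436 -0.11956958  0.04219585]
210 322 [ 0.45917454 -0.21026906  0.03092568]
117 170 [0.77290873 0.32191137 0.00485312]
```

Run:
```python
from h import *
for n in('top','scene'):
    W=cloud(n,np.load(n+'0.npz')['d'])
    print(n)
    for y0 in np.arange(-.65,.45,.1):
        m=(W[...,1]>y0)&(W[...,1]<y0+.1)&(W[...,0]>.2)&(W[...,2]>.07)&(W[...,2]<1.0)
        q=W[m]; print(round(y0,2),m.sum(), np.percentile(q[:,0],[1,50]).round(3) if m.sum() else '', q[:,2].max().round(2) if m.sum() else '')
d=np.array([.590,.082]);a=.168
R=np.array([[np.cos(a),-np.sin(a)],[np.sin(a),np.cos(a)]])
for p in [(-105,24),(-70,24),(0,130),(0,99)]: print(p,(d+R@(np.array(p)/1e3)).round(4))
```

```text
top
-0.65 1420 [0.225 0.276] 0.49
-0.55 823 [0.205 0.253] 0.68
-0.45 2675 [0.201 0.526] 0.85
-0.35 5029 [0.201 0.544] 1.0
-0.25 19615 [0.527 0.618] 1.0
-0.15 467 [0.848 1.13 ] 0.15
-0.05 694 [0.782 1.127] 0.14
0.05 586 [0.777 1.129] 0.14
0.15 714 [0.847 0.892] 0.16
0.25 790 [0.815 0.854] 0.24
0.35 19014 [0.45  0.701] 0.57
scene
-0.65 1181 [0.225 0.282] 0.42
-0.55 1762 [0.204 0.609] 0.4
-0.45 1316 [0.608 0.61 ] 0.43
-0.35 2170 [0.608 0.61 ] 0.46
-0.25 21275 [0.609 0.812] 0.48
-0.15 2994 [0.879 1.13 ] 0.45
-0.05 3360 [0.799 1.129] 0.47
0.05 857 [0.776 1.129] 0.43
0.15 0  
0.25 0  
0.35 7545 [0.435 0.477] 0.56
(-105, 24) [0.4825 0.0881]
(-70, 24) [0.517 0.094]
(0, 130) [0.5683 0.2102]
(0, 99) [0.5734 0.1796]
```

Request:
arm_command:
  rows:
    - [0.5,[0,0,0],7.25]
    - [0.5,[0,0,0],7.25]
    - [0.5,[0.0182,-0.0353,0],0]
    - [0.5,[0.0182,-0.0353,0],0]
    - [0.5,[0.0182,-0.0353,0],0]
    - [0.5,[0.0182,-0.0353,0],0]
    - [0.5,[0.0182,-0.0353,0],0]
    - [0.5,[0.0182,-0.0353,0],0]
    - [0.5,[0.0182,-0.0353,0],0]
    - [0.5,[0.0182,-0.0353,0],0]
    - [0.5,[0.0182,-0.0353,0],0]
    - [0.5,[0.0182,-0.0353,0],0]
    - [0.5,[0.0182,-0.0353,0],0]
    - [0.5,[0.0182,-0.0353,0],0]
    - [0.5,[0.0182,-0.0353,0],0]
    - [0.5,[0.0182,-0.0353,0],0]
    - [0.5,[0.0182,-0.0353,0],0]
    - [0.5,[0.0182,-0.0353,0],0]
    - [0.5,[0.0182,-0.0353,0],0]
    - [0.5,[0.0182,-0.0353,0],0]

```text
time: 2.1
position: [0.4825, 0.0894, 0.2053]
tcp_rot: [0.996, 0.084, -0.0, 0.0]
ft_force: [0.1, 0.3, -0.0]
grip_width: 0.0467
```

Request:
arm_command:
  rows:
    - [0.5,[0,0,0.04],0]
    - [0.5,[0,0,0.04],0]
    - [0.5,[0,0,0.04],0]
    - [0.5,[0,0,0.03],0]
    - [0.5,[0,0,0.015],0]
    - [0.5,[0,0,0.003],0]
    - [0.5,[0,0,0],0]

```text
time: 2.8
position: [0.4823, 0.0878, 0.0372]
tcp_rot: [0.996, 0.084, -0.0, 0.0]
ft_force: [0.1, -0.1, -0.3]
grip_width: 0.047
```

Run:
```python
from h import *
p,d=grab('scene','scene1'); cv2.imwrite('pics/c1.png',cv2.resize(p[160:300,140:340,::-1],None,fx=4,fy=4,interpolation=cv2.INTER_CUBIC))
s=get_state();print(s['position'],s['ft_force'])
```

```text
[0.48284398 0.08791232 0.03790262] [-0.30509699 -0.34180887  0.13115563]
```

View pics/c1.png

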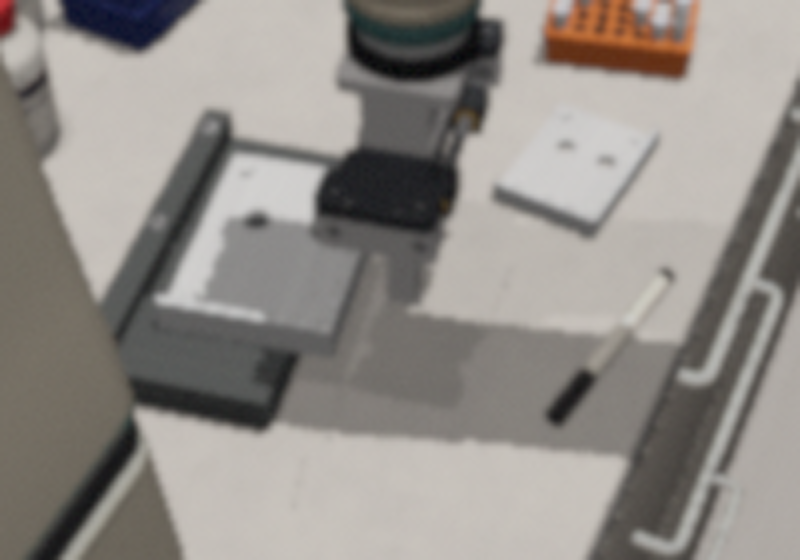

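The fingers (crop about 400,270) stand clear just in front of the near lip. I'll advance gently.

Request:
arm_command:
  rows:
    - [0.5,[0.01,0,0],0]
    - [0.5,[0.008,0,0],0]
    - [0.5,[0.004,0,0],0]
    - [0.5,[0.003,0,0],0]
    - [0.5,[0.003,0,0],0]
    - [0.5,[0.003,0,0],0]
    - [0.5,[0,0,0],0]

```text
time: 3.55
position: [0.5136, 0.093, 0.0375]
tcp_rot: [0.996, 0.084, 0.0, 0.0]
ft_force: [-1.0, -2.1, -0.5]
grip_width: 0.0468
```

Request:
arm_command:
  rows:
    - [0.5,[0.002,0,0],0]
    - [0.5,[0.002,0,0],0]
    - [0.5,[0.002,0,0],0]
    - [0.5,[0.002,0,0],0]
    - [0.5,[0.002,0,0],0]
    - [0.5,[0,0,0],0]

```text
time: 4.15
position: [0.5191, 0.0953, 0.0372]
tcp_rot: [0.996, 0.085, -0.004, -0.0]
ft_force: [-8.1, 1.1, 5.7]
grip_width: 0.0472
```

Run:
```python
from fit import *
grab('top','top2'); grab('scene','scene2')
p=np.load('top2.npz')['p'];cv2.imwrite('pics/c2.png',cv2.resize(p[135:235,180:310,::-1],None,fx=6,fy=6,interpolation=cv2.INTER_CUBIC))
fit('scene2','scene',fixd=(.5891,.083,.168),k0=(.58,.105,.17))
fit('scene2','scene',fixd=(.5891,.083,.168),k0=(.575,.105,.18))
```

```text
cost 2.481450603633548 {'bench': np.float64(186.0), 'light': np.float64(137.66666666666666), 'dark': np.float64(86.66666666666667)} 
 dock [0.5891 0.083  0.168 ] carrier [0.5838 0.1063 0.2179] rel mm [-1.4] [23.8] yaw 0.0499
cost 2.4814506054791776 {'bench': np.float64(186.0), 'light': np.float64(137.66666666666666), 'dark': np.float64(86.66666666666667)} 
 dock [0.5891 0.083  0.168 ] carrier [0.5838 0.1063 0.2179] rel mm [-1.4] [23.8] yaw 0.0499
```

View pics/c2.png

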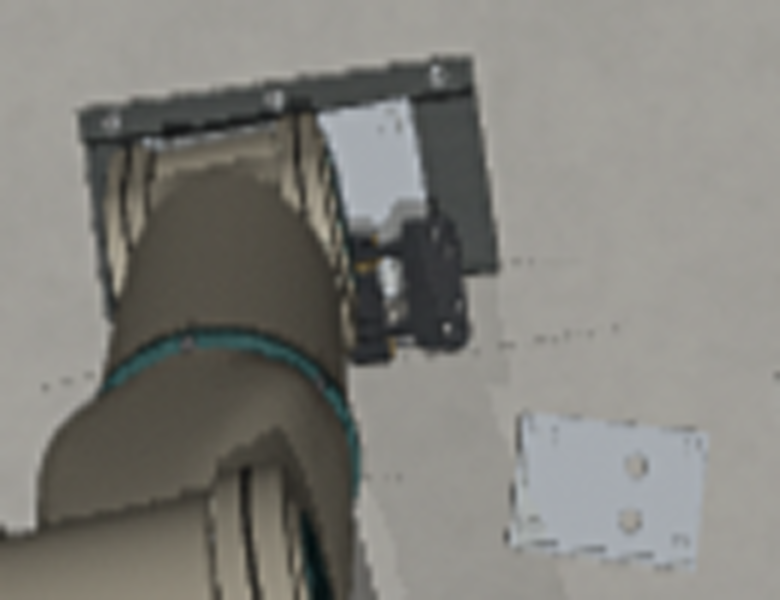

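The far-right corner of the carrier (crop about 408,98) is almost at the fence. I'll keep pushing until the fence reacts.

Request:
arm_command:
  rows:
    - [0.5,[0.002,0,0],0]
    - [0.5,[0.002,0,0],0]
    - [0.5,[0.002,0,0],0]
    - [0.5,[0,0,0],0]

```text
time: 4.65
position: [0.522, 0.0967, 0.037]
tcp_rot: [0.996, 0.085, -0.006, -0.0]
ft_force: [-13.1, 1.8, 11.6]
grip_width: 0.0466
```

Request:
arm_command:
  rows:
    - [0.5,[0.002,0,-0.001],0]
    - [0.5,[0.002,0,0],0]
    - [0.5,[0.002,0,0],0]
    - [0.5,[0,0,0],0]

```text
time: 5.05
position: [0.5224, 0.0974, 0.037]
tcp_rot: [0.996, 0.084, -0.012, -0.0]
ft_force: [-21.0, 1.4, 11.9]
grip_width: 0.0472
```

Run:
```python
from fit import *
grab('scene','scene3')
p=np.load('scene3.npz')['p'];cv2.imwrite('pics/c3.png',cv2.resize(p[180:280,150:270,::-1],None,fx=6,fy=6,interpolation=cv2.INTER_CUBIC))
fit('scene3','scene',fixd=(.5891,.083,.168),k0=(.585,.105,.18))
print(get_state()['ft_force'])
```

```text
cost 2.474461744123542 {'bench': np.float64(185.66666666666666), 'light': np.float64(137.66666666666666), 'dark': np.float64(84.33333333333333)} 
 dock [0.5891 0.083  0.168 ] carrier [0.5858 0.1062 0.1713] rel mm [0.7] [23.5] yaw 0.0033
[-20.54266688   2.32847929  11.78560507]
```

View pics/c3.png

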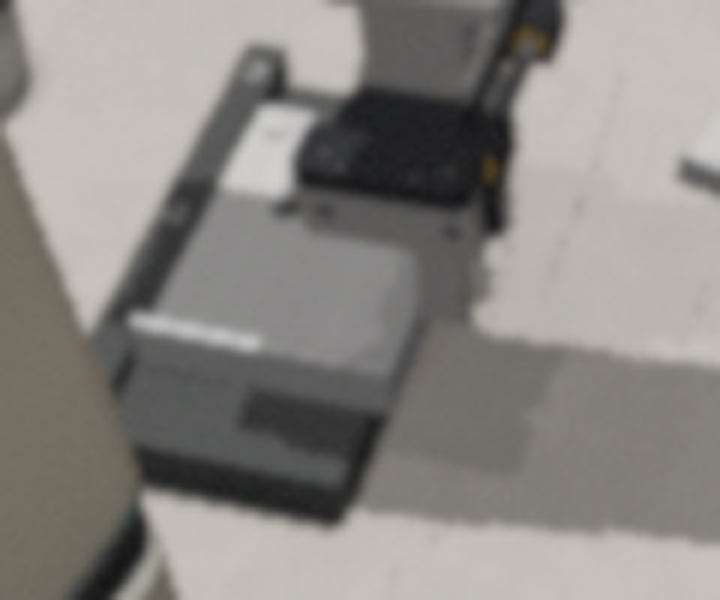

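Flush with the fence: rel x is 0.7 mm and yaw 0.003, with y still +23.5 mm. Backing off, rising, and turning for the left-lip push.

Request:
arm_command:
  rows:
    - [0.5,[-0.01,0,0],0]
    - [0.5,[-0.02,0,0],0]
    - [0.5,[-0.02,0,0],0]
    - [0.5,[0,0,-0.04],0]
    - [0.5,[0,0,-0.04],0]
    - [0.5,[0,0,0],8.18]
    - [0.5,[0,0,0],8.18]
    - [0.5,[0,0,0],8.18]
    - [0.5,[0,0,0],8.18]
    - [0.5,[0,0,0],8.18]
    - [0.5,[0,0,0],8.18]
    - [0.5,[0,0,0],8.18]
    - [0.5,[0,0,0],8.18]
    - [0.5,[0,0,0],8.18]
    - [0.5,[0,0,0],8.18]
    - [0.5,[0,0,0],8.18]
    - [0.5,[0,0,0],0]

```text
time: 6.8
position: [0.4873, 0.0886, 0.1188]
tcp_rot: [0.764, -0.645, 0.002, -0.001]
ft_force: [-0.3, 0.4, -0.4]
grip_width: 0.0469
```

Run:
```python
from fit import *
grab('scene','scene4'); 
fit('scene4','scene',fixd=(.5891,.083,.168),k0=(.585,.105,.18))
s=get_state(); from scipy.spatial.transform import Rotation as Ro
R=Ro.from_quat(s['tcp_rot']).as_matrix(); print(R.round(3),s['position'],s['joint_pos'].round(2))
print('delta tool to (0.566,0.212):',(R.T@(np.array([.566,.212,s['position'][2]])-s['position'])).round(4))
```

```text
cost 3.1107246624683946 {'bench': np.float64(181.66666666666666), 'light': np.float64(140.0), 'dark': np.float64(88.66666666666667)} 
 dock [0.5891 0.083  0.168 ] carrier [0.5858 0.1064 0.1679] rel mm [0.6] [23.6] yaw -0.0001
[[ 0.171 -0.985  0.003]
 [-0.985 -0.171 -0.001]
 [ 0.001 -0.003 -1.   ]] [0.48700424 0.08857054 0.11874127] [-0.55  0.58  0.47  2.04 -0.45  0.61 -2.75]
delta tool to (0.566,0.212): [-0.1081 -0.0989  0.0002]
```

Joint 7 is near its limit, so I'll use the equivalent half-turned orientation.

Request:
arm_command:
  rows:
    - [0.5,[0,0,0],-8.5]
    - [0.5,[0,0,0],-8.5]
    - [0.5,[0,0,0],-8.5]
    - [0.5,[0,0,0],-8.5]
    - [0.5,[0,0,0],-8.5]
    - [0.5,[0,0,0],-8.5]
    - [0.5,[0,0,0],-8.5]
    - [0.5,[0,0,0],-8.5]
    - [0.5,[0,0,0],-8.5]
    - [0.5,[0,0,0],-8.5]
    - [0.5,[0,0,0],-8.5]
    - [0.5,[0,0,0],-8.5]
    - [0.5,[0,0,0],-8.5]
    - [0.5,[0,0,0],-8.5]
    - [0.5,[0,0,0],-8.5]
    - [0.5,[0,0,0],-8.5]
    - [0.5,[0,0,0],-8.5]
    - [0.5,[0,0,0],-8.5]
    - [0.5,[0,0,0],-8.5]
    - [0.5,[0,0,0],-8.5]

```text
time: 8.85
position: [0.4868, 0.0886, 0.119]
tcp_rot: [0.706, 0.708, 0.001, 0.001]
ft_force: [-0.5, 0.0, -0.3]
grip_width: 0.0466
```

Request:
arm_command:
  rows:
    - [0.5,[0,0,0],-8.5]
    - [0.5,[0.0,0,0],-1.5]
    - [0.5,[0.03,0.005,0],0]
    - [0.5,[0.03,0.01,0],0]
    - [0.5,[0.03,0.015,0],0]
    - [0.5,[0.018,0.03,0],0]
    - [0.5,[0,0.039,0],0]
    - [0.5,[0,0,0],0]

```text
time: 9.65
position: [0.5705, 0.2131, 0.1188]
tcp_rot: [0.646, 0.763, 0.003, 0.001]
ft_force: [0.1, 0.2, -0.4]
grip_width: 0.047
```

Run:
```python
from fit import *
grab('top','top5'); 
p=np.load('top5.npz')['p'];cv2.imwrite('pics/c5.png',cv2.resize(p[135:235,180:310,::-1],None,fx=6,fy=6,interpolation=cv2.INTER_CUBIC))
s=get_state(); from scipy.spatial.transform import Rotation as Ro
R=Ro.from_quat(s['tcp_rot']).as_matrix(); print(R.round(3),s['position'],s['joint_pos'].round(2))
print('TCP in dock',loc(s['position'][None,:2],(.5897,.0822,.168)))
```

```text
[[-0.165  0.986  0.002]
 [ 0.986  0.165  0.001]
 [ 0.001  0.003 -1.   ]] [0.56735988 0.21191633 0.11831471] [-0.14  0.7  -0.43  1.72  0.39  0.8  -0.59]
TCP in dock (array([-0.00033562]), array([0.13162558]))
```

View pics/c5.png

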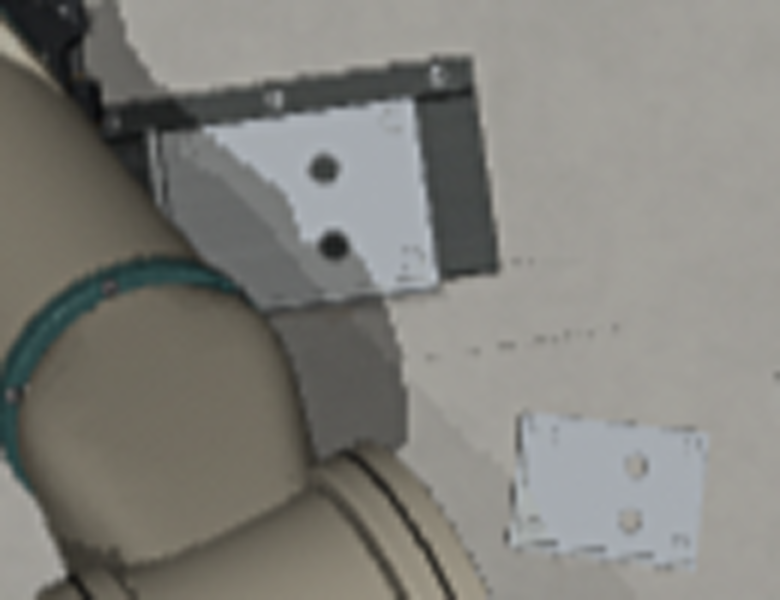

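The carrier sits flush along the fence (holes at crop 323,168 and 333,245) and the hand is past its left lip. Descending, then pushing along tool −x.

Request:
arm_command:
  rows:
    - [0.5,[0,0,0.03],0]
    - [0.5,[0,0,0.03],0]
    - [0.5,[0,0,0.016],0]
    - [0.5,[0,0,0.005],0]
    - [0.5,[0,0,0],0]
    - [0.5,[-0.01,0,0],0]
    - [0.5,[-0.008,0,0],0]
    - [0.5,[-0.003,0,0],0]
    - [0.5,[0,0,0],0]

```text
time: 10.6
position: [0.5691, 0.1899, 0.0382]
tcp_rot: [0.646, 0.764, 0.0, 0.0]
ft_force: [-0.7, -0.4, 0.2]
grip_width: 0.0474
```

Request:
arm_command:
  rows:
    - [0.5,[-0.002,0,0],0]
    - [0.5,[-0.002,0,0],0]
    - [0.5,[-0.002,0,0],0]
    - [0.5,[-0.002,0,0],0]
    - [0.5,[-0.002,0,0],0]
    - [0.5,[-0.002,0,0],0]
    - [0.5,[-0.002,0,0],0]
    - [0.5,[-0.002,0,0],0]
    - [0.5,[0,0,0],0]

```text
time: 11.5
position: [0.571, 0.1769, 0.038]
tcp_rot: [0.645, 0.764, 0.001, -0.001]
ft_force: [-1.5, 5.7, 4.2]
grip_width: 0.0469
```

Run:
```python
from fit import *
grab('top','top6'); grab('scene','scene6')
fit('top6',fixd=(.5902,.0814,.168),k0=(.585,.095,.168))
fit('scene6','scene',fixd=(.5891,.083,.168),k0=(.585,.095,.168))
s=get_state()
print('TCP in dock',loc(s['position'][None,:2],(.5897,.0822,.168)),s['ft_force'])
```

```text
cost 1.4853240687390663 {'bench': np.float64(154.33333333333334), 'light': np.float64(156.66666666666666), 'dark': np.float64(70.0)} 
 dock [0.5902 0.0814 0.168 ] carrier [0.5886 0.0939 0.1652] rel mm [0.5] [12.6] yaw -0.0028
cost 2.453381046092489 {'bench': np.float64(188.66666666666666), 'light': np.float64(120.66666666666667), 'dark': np.float64(53.666666666666664)} 
 dock [0.5891 0.083  0.168 ] carrier [0.5874 0.0936 0.1715] rel mm [0.1] [10.7] yaw 0.0035
TCP in dock (array([-0.00257944]), array([0.09644013])) [-1.65328022  4.75277038  5.44743521]
```

Request:
arm_command:
  rows:
    - [0.5,[-0.002,0,0],0]
    - [0.5,[-0.002,0,0],0]
    - [0.5,[-0.002,0,0],0]
    - [0.5,[-0.001,0,0],0]
    - [0.5,[0,0,0],0]

```text
time: 12.1
position: [0.5724, 0.167, 0.0373]
tcp_rot: [0.645, 0.764, -0.001, 0.0]
ft_force: [0.1, -1.2, 0.3]
grip_width: 0.0469
```

Run:
```python
from fit import *
grab('top','top7'); grab('scene','scene7')
fit('top7',fixd=(.5902,.0814,.168),k0=(.589,.086,.168))
fit('scene7','scene',fixd=(.5891,.083,.168),k0=(.589,.086,.168))
s=get_state()
print('TCP in dock',loc(s['position'][None,:2],(.5897,.0822,.168)),s['ft_force'])
```

```text
cost 2.3569087718485964 {'bench': np.float64(154.0), 'light': np.float64(165.33333333333334), 'dark': np.float64(69.33333333333333)} 
 dock [0.5902 0.0814 0.168 ] carrier [0.587  0.0828 0.1943] rel mm [-2.9] [2.] yaw 0.0263
cost 2.750599007433809 {'bench': np.float64(189.0), 'light': np.float64(121.33333333333333), 'dark': np.float64(54.666666666666664)} 
 dock [0.5891 0.083  0.168 ] carrier [0.5892 0.0826 0.1669] rel mm [0.] [-0.4] yaw -0.0011
TCP in dock (array([-0.00306943]), array([0.08585903])) [ 0.13387449 -1.05871681  0.06424632]
```

The force has gone to about zero, so it probably dropped. Backing the hand off and looking.

Request:
arm_command:
  rows:
    - [0.5,[0.01,0,0],0]
    - [0.5,[0.02,0,0],0]
    - [0.5,[0,0,-0.04],0]
    - [0.5,[0,0,-0.04],0]
    - [0.5,[0,0,-0.04],0]
    - [0.5,[-0.05,-0.02,-0.02],0]
    - [0.5,[-0.05,-0.045,0],0]
    - [0.5,[-0.05,-0.045,0],0]
    - [0.5,[-0.05,-0.045,0],0]
    - [0.5,[-0.05,-0.035,0],0]
    - [0.5,[-0.05,0,0],0]
    - [0.5,[-0.05,0,0],0]
    - [0.5,[0,0,0],0]
    - [0.5,[0,0,0],0]

```text
time: 13.6
position: [0.4723, -0.1196, 0.1747]
tcp_rot: [0.646, 0.763, -0.0, -0.0]
ft_force: [1.1, 0.9, -0.0]
grip_width: 0.0471
```

Run:
```python
from fit import *
grab('top','top8'); grab('scene','scene8')
for zc in(.02,.03): fit('top8',fixd=(.5902,.0814,.168),k0=(.589,.086,.168),zc=zc)
for zc in(.02,.03): dd,k=fit('scene8','scene',fixd=(.5891,.083,.168),k0=(.589,.086,.168),zc=zc)
for n in('top','scene'):
    z=np.load(n+'8.npz'); W=cloud(n,z['d']); x,y=loc(W,(.5897,.0822,.168))
    for nm,(a,b,c,e) in dict(all=(-.045,.05,-.07,.065),left=(-.04,.05,.04,.065),right=(-.04,.05,-.07,-.05),near=(-.045,-.03,-.07,.06),far=(.035,.05,-.07,.06),fence=(.06,.074,-.08,.13),ledge=(-.04,.05,.09,.13)).items():
        m=(x>a)&(x<b)&(y>c)&(y<e)&np.isfinite(W[...,2]); print(n,nm,m.sum(),(np.median(W[m][:,2])*1e3).round(1))
p=np.load('top8.npz')['p'];cv2.imwrite('pics/c8.png',cv2.resize(p[135:235,180:310,::-1],None,fx=6,fy=6,interpolation=cv2.INTER_CUBIC))
p=np.load('scene8.npz')['p'];cv2.imwrite('pics/c8s.png',cv2.resize(p[180:280,150:270,::-1],None,fx=6,fy=6,interpolation=cv2.INTER_CUBIC))
print(get_state()['position'],get_state()['ft_force'],get_state()['time'])
```

```text
cost 1.3381262878202513 {'bench': np.float64(158.66666666666666), 'light': np.float64(174.0), 'dark': np.float64(73.0)} 
 dock [0.5902 0.0814 0.168 ] carrier [0.5899 0.082  0.1592] rel mm [-0.2] [0.7] yaw -0.0088
cost 2.1293935056922173 {'bench': np.float64(158.66666666666666), 'light': np.float64(174.0), 'dark': np.float64(73.0)} 
 dock [0.5902 0.0814 0.168 ] carrier [0.5888 0.0824 0.1707] rel mm [-1.2] [1.2] yaw 0.0027
cost 1.7634469116189244 {'bench': np.float64(187.0), 'light': np.float64(199.66666666666666), 'dark': np.float64(86.0)} 
 dock [0.5891 0.083  0.168 ] carrier [0.5891 0.0819 0.1566] rel mm [-0.2] [-1.1] yaw -0.0114
cost 2.517853977168939 {'bench': np.float64(187.0), 'light': np.float64(199.66666666666666), 'dark': np.float64(86.0)} 
 dock [0.5891 0.083  0.168 ] carrier [0.5894 0.0808 0.1661] rel mm [-0.1] [-2.3] yaw -0.0019
top all 1089 27.5
top left 190 27.6
top right 151 27.7
top near 164 27.9
top far 159 27.7
top fence 255 41.3
top ledge 306 29.8
scene all 1261 28.8
scene left 171 29.0
scene right 173 28.9
scene near 197 29.0
scene far 196 28.9
scene fence 289 42.9
scene ledge 473 30.8
[ 0.47239514 -0.11718764  0.17483596] [ 0.43920165  0.35560252 -0.1151041 ] 13.7
```

View pics/c8.png

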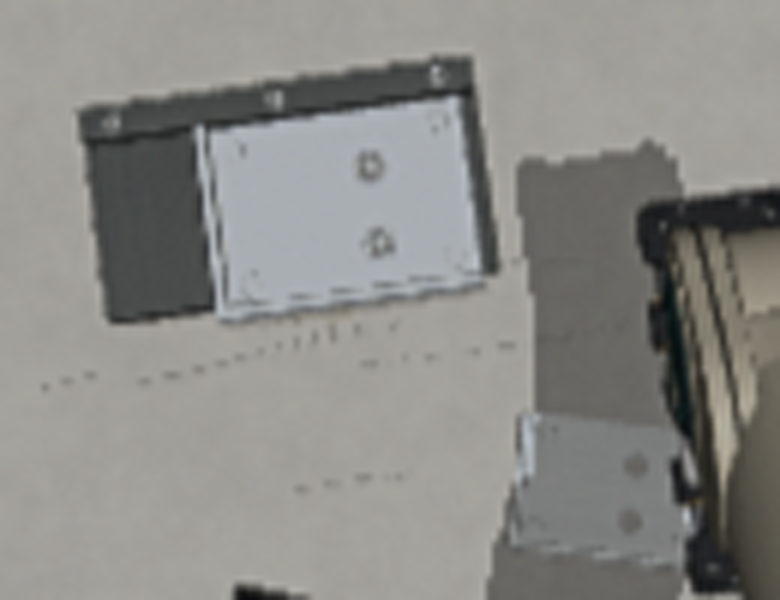

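View pics/c8s.png

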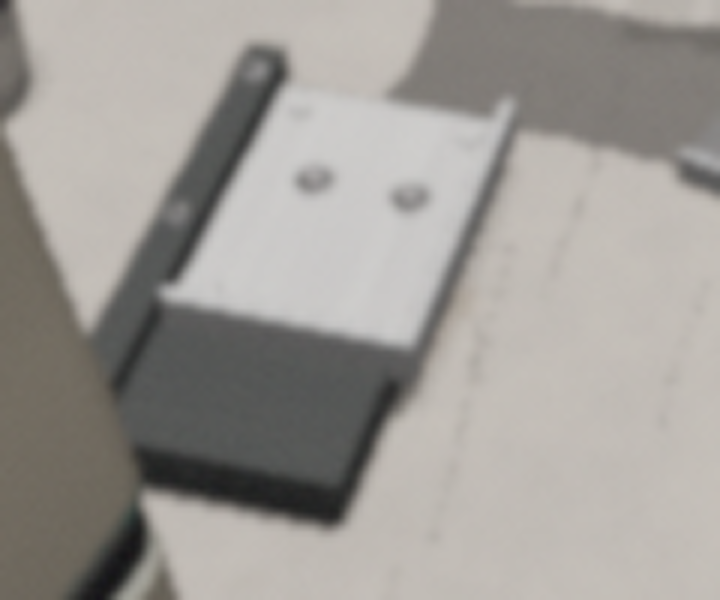

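The pins show inside both holes (crop 370,165 and 378,242). The plate is level, and its top reads 27.5 to 29.0 mm against 28 mm when seated. Handing in.

```bash
python3 -c "
from rig import env
print(env.finish_job())"
```

```text
the job is handed in; nothing more can be done
None
```

The carrier is seated in the dock with both holes over their pins, and I handed the job in at about 14 s with the hand clear. No verdict was reported.

- **Moves:** I pushed the near lip with both fingertips until the plate was flush with the fence, at about 21 N. I then went round and pushed the left lip about 24 mm until the plate dropped and the push force fell to about zero.
- **Position:** both cameras put the carrier about 1 mm or less from its seat in x and y, with yaw about -0.01 rad.
- **Height and level:** the top face read 27.5–27.9 mm from the top camera and 28.8–29.0 mm from the scene camera. The seated value is 28 mm. It was level to within about 0.5 mm from edge to edge.
- **Disagreement:** the cameras differed by about 1.2 mm in height and 1.8 mm in y, which is within the calibration error. One fit made while the hand still blocked the view was about 3 mm and 0.026 rad off; the clear views replaced it.
- **Bystanders:** I did not re-measure them. The hand's path stayed away from them, and no unexpected contact force showed.

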